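# Shift the bench gearbox from second into third

### The job

The gear lever of the small gearbox on the bench stands in second, the near left slot of its H gate (yellow spot). With shut fingers, push it out into neutral, across to the right, and then fully home into third, the far right slot (red spot), without slipping into first or fourth on the way. Push gently, do not grip the lever, leave the things round the gearbox where they stand, and keep the arm off the tall press.

Things in the scene. Friction and masses are not known exactly. Their poses are not given: they have to be found in the camera images.
- gearbox: Grey gearbox with a light metal top, fixed: foot 124 (x) x 140 (y) mm, 142 mm high to the top of its gate plate; shaft out to 96 mm on its right (-y), flange to 79 mm on its left. Origin: centre of its underside. x to its far side, y to its left, z up (turned up to 0.3 rad from the world axes). Spots by the slots: far left white (first), near left yellow (second), far right red (third), near right blue (fourth).
- gate (a point): Centre of the top of the steel gate plate (94 x 78 mm), axes as the gearbox's. Its H-shaped opening: two slots along x, centred at y = +12 mm (left) and -12 mm (right), 13.6 mm wide, ending at x = +26 and -26 mm, joined at x = 0 by one cross lane along y, 13.6 mm wide (neutral). Round-tipped tongues part the slots at the far and near side.
- knob (a point): Middle of the lever's black round knob: 32 mm in diameter, 23 mm down and 20 mm up from this point; below it a 10 mm rod. The lever pivots at the gearbox's x = y = 0, z = 60 mm, 172 mm from this point. In the gearbox's frame it is at x = +41 / -41 mm with the lever home in a far / near slot, 0 in neutral, y = +26 / -26 mm in the left / right slots, z = 232 mm upright, 225 mm when home.
- shift (a joint): Lean of the lever along the gearbox's x, rad: 0 neutral, +0.24 home in a far slot, -0.24 home in a near slot (a hard stop each). A spring detent holds it there: pushed over the ridge at +-0.14 it drops by itself to the next of these. Out of gear takes about 3.5 N at the knob, out of neutral about 4 N. Between the slots it can move only +-0.02.
- select (a joint): Lean of the lever along the gearbox's y, rad: -0.15 in the left slots, +0.15 in the right slots (play 0.02, stops at +-0.17). Positive leans to the right (-y). It moves only while shift is near 0; no spring, it stays where it is left; about 1.5 N at the knob.
- slot_far_right (a point): Where the lever's axis passes through the gate plate's top when it is home in third: red-spotted far right slot, 142 mm above the bench.
- slot_near_left (a point): The same for second: yellow-spotted near left slot.
- oil_bottle: White oil bottle with a red spout, 49 mm in diameter, 152 mm high, standing to the right of the gearbox; origin at the centre of its underside. Leave it.
- spacer: Bright spacer ring, 38 mm in diameter, 14 mm high, lying to the right of the gearbox; origin at the centre of its underside. Leave it.
- adapter: Dark turned steel sleeve, 35 mm in diameter, 64 mm high, standing to the left of the gearbox; origin at the centre of its underside. Leave it. Left of it a vice holds a tall fixed press: world x 0.17 to 0.50, y -0.16 to 0.23 m, 0.71 m high, a strut over it at 0.9 to 1.1 m. To pass it fold the arm back; fingers leaning 0.5 rad (tips away from the robot) keep the elbow off it.

How it is judged (in metres and radians):
On the way, in this order (a step that is already met when the one before it is completed fails the run):
1. the lever is pushed out of second into neutral, still on the left (value of joint shift between -0.09 and 0.09 rad and value of joint select below -0.08 rad), for 0.02 s.
2. the lever is pushed across neutral to the right (value of joint select above 0.11 rad and value of joint shift below 0.14 rad), for 0.02 s.
At the end, for the whole second after the job is handed in: the lever rests home in the far right slot (shift above 0.205 rad, select above 0.11 rad), and the bottle, the ring and the sleeve are within 15 mm of where they stood (value of joint shift above 0.205 rad and value of joint select above 0.11 rad and velocity of joint shift between -0.05 and 0.05 rad/s and distance of each of oil_bottle, spacer, adapter from where it was at the start of the episode below 0.015 m); the robot touches nothing.
It fails at once if first (far left) was engaged: the lever went over the ridge of the far left slot (value of joint shift above 0.16 rad and value of joint select below 0 rad).
It fails at once if fourth (near right) was engaged: the lever went over the ridge of the near right slot (value of joint shift below -0.16 rad and value of joint select above 0 rad).
It fails at once if the lever was gripped or rammed (over 30 N between fingers and lever) (contact force between the fingers and shift above 30 N).
It fails at once if a bystander was moved, lifted or tipped (distance of any of oil_bottle, spacer, adapter from where it was at the start of the episode above 0.02 m or angle between any of oil_bottle, adapter's own z axis and vertical above 0.3 rad).
It also fails if it takes over 64 s, if anything falls off the work surface, if the arm or the gripper's body presses on something with over 40 N, if the wrist force passes 120 N, or if a joint passes its speed limit or range.

### The arm

A 6-joint arm with a two-finger parallel gripper is mounted at the origin on a cart in front of the work surface, level with it; the furniture and walls round the work are solid. World frame = base frame: x ahead of the robot, y to its left, z up, the work surface at z = 0. Lengths are in m, angles in degrees, forces in N, time in s.
With the tool pointing down it reaches from about 0.3 to 0.85 m from the base axis. Payload 4.2 kg.
Tool frame: the origin (TCP) lies between the finger pads; the fingertips stand manip.tip_extent ahead of it and the grasp point (between the pads) lies 5 mm behind it (manip.tip_extent is the distance from the TCP to the fingertips, in m); z points along the fingers, y is the line along which they close (so a half turn about z gives the same grasp; the last joint's range is limited). The gripper opens to 91 mm and grips with 3 to 60 N. Pads are 32 mm wide; open, the fingers measure 118 mm over their backs; the gripper's body (76 mm by 178 mm) begins 60 mm behind the grasp point.
Start: joints at [67.208, 18.312, 89.639, -0, 72.044, -1.146], TCP at [0.212, 0.534, 0.228] pointing down, gripper open.
Joint ranges: [-177.97, 177.97], [-48.28, 115.42], [12.27, 149.76], [-77.06, 257.06], [2.81, 150.46], [-146.56, 146.56]. Speed limits (degrees/s): [147.25, 147.25, 180, 180, 180, 180].

### API

Orientations are given as a 3x3 rotation matrix whose columns are the frame's x, y, z axes.
In Python, from workcell import telemetry, grab_frame, ticket, manip gives the robot as it stands. The module is installed in compiled form; this text tells all that it offers.
- The arm moves only by the shell command python3 -m crank 'ROWS'. ROWS is JSON, one flat list of numbers, 7 for each row, row after row: the shift along the tool's x, y, z in mm, then the turn, a rotation vector about the tool's x, y, z in degrees, then the closure, from -1 (fully open) to 1 (shut), so that 0 is half open. In form: [x, y, z, ax, ay, az, jaw, x, y, z, ax, ay, az, jaw, ...]. A call has 1 to 8 rows; each row shifts and turns the commanded pose from where the row before left it, along the tool's axes as they then stand; what a row does not reach is not made up. A row lasts 1/12 s, in which the tool goes at most 41.7 mm and 7.16 degrees, less where a joint would pass 70% of its speed; a pose out of reach is approached as far as the arm can. A call is refused whole if a number of a shift passes 41.7 or a number of a turn 7.16, either way. A call with a gripper value outside its range is refused whole. The fingers move at their own pace and stop on an object; the grip force is fixed at half the most. Time passes only in rows, so rows that do not move let the fingers close. It gives the time, the measured TCP pose, the force, the opening and the grip force at its end, in the units of the state.
- telemetry.get_state(): the state, without advancing time (a new reading comes with each control period).
- grab_frame(name): name is "scene" or "top"; returns a dict with "img" (420x560x3 uint8, red, green, blue), "K" (3x3 intrinsics, pixels), "camera_from_world" (4x4, takes a point from world to camera coordinates). Camera axes: x right, y up, looking along -z (the intrinsics and any distortion apply to the point x, -y, -z); pixel columns grow to the right and rows downward; lengths in m; the calibration is good to about 2 mm. A picture is of the moment at which its call begins. There is no depth.
- ticket.sign_off(): hands the job in; it is judged then, once.
The state is a dict: "t": time; "q": joint angles; "joint_velocities": joint speeds; "tau": joint torques, N m; "eef_pos": TCP position; "orientation": TCP orientation; "force": force on the tool from outside, world axes, zero at the start; "wrist_torque": the same for the moment, N m; "width": opening from 0.0 (shut) to 1.0 (fully open); "gripper_force": force on a finger pad.
Only numpy, scipy, OpenCV 4.12 (cv2) and the standard library are available. Lean on these libraries where they do the work, as an engineer would, in place of code of your own. Each camera call takes 0.05 s, during which the arm holds its last target. There are 200 camera calls.

## Working session

There is one attempt and no reset: what is moved stays moved. The work goes in short steps, Python scripts to look and compute and a shell command to move; the robot and the scene stay as the last step left them, time stands still between calls to the robot, and variables do not carry over. Pictures are saved under pics/ and viewed, at most 10 in all, crops included, and the job is handed in when it is done.

```bash
mkdir -p pics; python3 - <<'E'
from workcell import telemetry, grab_frame, manip
import cv2,numpy as np
print(manip.tip_extent); s=telemetry.get_state(); print(s)
for n in("scene","top"):
    f=grab_frame(n); cv2.imwrite(f"pics/{n}0.png",f["img"][...,::-1]); print(n,f["K"],f["camera_from_world"],[k for k in f])
E
```

```text
0.014
{'t': 0.0, 'q': array([ 6.72091762e+01,  1.83505623e+01,  8.97066760e+01, -1.44046436e-03,
        7.20422275e+01, -1.14598725e+00]), 'joint_velocities': array([-0.03182833,  0.08153494,  0.01294317, -0.11473836, -0.11324333,
       -0.01027509]), 'tau': array([ 5.88061394e-04, -4.12437844e+01, -2.31969184e+01,  7.25784805e-02,
        4.56587272e-02, -1.30205281e-04]), 'eef_pos': array([0.21191242, 0.53401349, 0.22712923]), 'orientation': array([[-9.29490990e-01,  3.68844244e-01, -6.50423295e-04],
       [ 3.68844817e-01,  9.29489596e-01, -1.60972979e-03],
       [ 1.08221204e-05, -1.73613459e-03, -9.99998493e-01]]), 'force': array([0.33539046, 0.26913071, 0.15188033]), 'wrist_torque': array([-0.03184396, -0.02829153,  0.0289602 ]), 'gripper_force': 0.0, 'width': 0.9922464004872382}
scene [[493.54534303   0.         279.0327373 ]
 [  0.         493.54534303 212.15522417]
 [  0.           0.           1.        ]] [[ 0.49551785 -0.86843547  0.01678952 -0.58166863]
 [ 0.39676503  0.24349933  0.88503423 -0.229124  ]
 [-0.77268336 -0.43188876  0.4652231  -0.84308696]
 [ 0.          0.          0.          1.        ]] ['img', 'K', 'camera_from_world']
top [[386.90897332   0.         274.75007711]
 [  0.         386.90897332 221.03541561]
 [  0.           0.           1.        ]] [[-0.02732526 -0.99953907 -0.01322768 -0.40629717]
 [ 0.98584358 -0.02913597  0.16511674 -0.49826327]
 [-0.16542604 -0.00852857  0.98618532 -0.91067708]
 [ 0.          0.          0.          1.        ]] ['img', 'K', 'camera_from_world']
```

View pics/scene0.png

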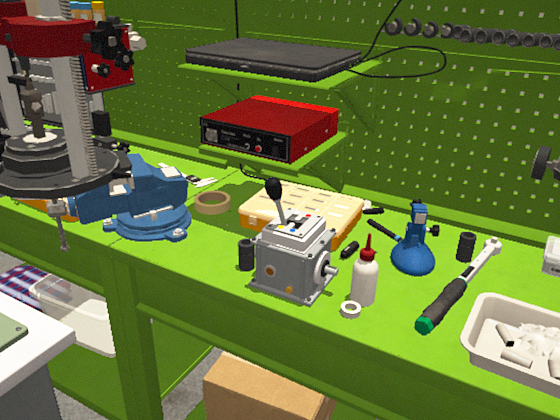

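View pics/top0.png

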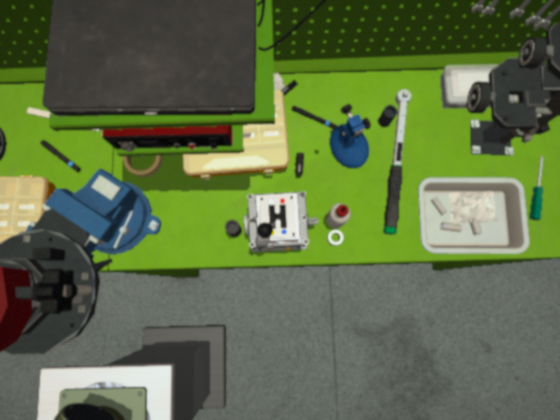

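```bash
python3 - <<'E'
import cv2,numpy as np
a=cv2.imread("pics/scene0.png")[165:325,225:395]; b=cv2.imread("pics/top0.png")[180:260,220:355]
a=cv2.resize(a,None,fx=3.5,fy=3.5,interpolation=cv2.INTER_CUBIC)
b=cv2.resize(b,None,fx=5.9,fy=5.9,interpolation=cv2.INTER_CUBIC)
cv2.imwrite("pics/a.png",a); cv2.imwrite("pics/b.png",b)
E
```

```text
(no output)
```

View pics/a.png

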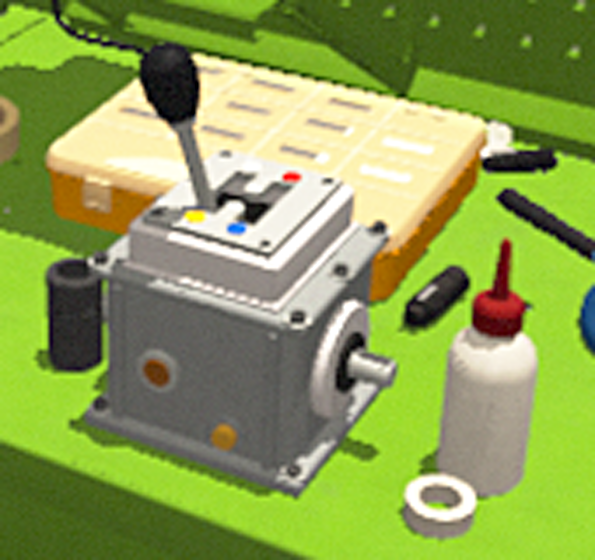

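View pics/b.png

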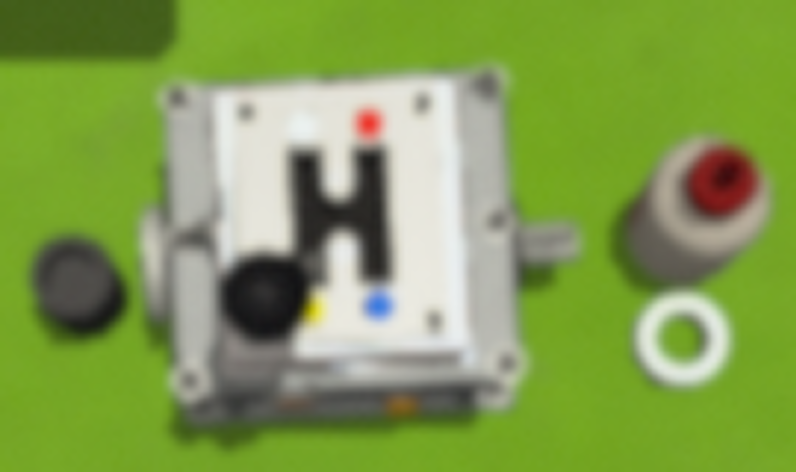

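The crops show the H gate centred at about (278,216) in the top view, with the red spot at (282.5,201) and blue at (284,232). The knob is at (264,230). The sleeve is on the left, and the bottle and ring are on the right.

```bash
cat > h.py <<'E'
import numpy as np
KT=np.array([[386.909,0,274.75],[0,386.909,221.035],[0,0,1]])
MT=np.array([[-0.02732526,-0.99953907,-0.01322768,-0.40629717],[0.98584358,-0.02913597,0.16511674,-0.49826327],[-0.16542604,-0.00852857,0.98618532,-0.91067708]])
KS=np.array([[493.545,0,279.033],[0,493.545,212.155],[0,0,1]])
MS=np.array([[0.49551785,-0.86843547,0.01678952,-0.58166863],[0.39676503,0.24349933,0.88503423,-0.229124],[-0.77268336,-0.43188876,0.4652231,-0.84308696]])
def ray(K,M,p):
    d=np.linalg.inv(K)@[p[0],p[1],1]; d=np.array([d[0],-d[1],-d[2]])
    return -M[:,:3].T@M[:,3], M[:,:3].T@d
def onz(K,M,p,z):
    c,d=ray(K,M,p); return c+d*(z-c[2])/d[2]
def proj(K,M,P):
    c=M[:,:3]@P+M[:,3]; c=K@[c[0],-c[1],-c[2]]; return c[:2]/c[2]
def tri(p,q):
    c,d=ray(KT,MT,p); e,f=ray(KS,MS,q)
    t=np.linalg.lstsq(np.c_[d,-f],e-c,rcond=None)[0]; a=c+d*t[0]; b=e+f*t[1]; return (a+b)/2,np.linalg.norm(a-b)
B=lambda u,v:(220+u/5.9-.42,180+v/5.9-.42)
A=lambda u,v:(225+u/3.5-.36,165+v/3.5-.36)
E
python3 - <<'E'
from h import *
for n,b,a in(("red",(369,123),(292,177)),("blue",(378,305),(237,229)),("white",(302,123),None),("c",(341,215),None),("s1",(246,112),(225,155)),("s2",(423,102),(329,181)),("s3",(434,320),(265,243))):
    print(n,onz(KT,MT,B(*b),.142).round(4),onz(KS,MS,A(*a),.142).round(4) if a else'')
print("knob",tri(B(265,294),A(171,85)))
print("ring",onz(KT,MT,B(683,338),.014),"bottle",tri(B(735,165),A(506,240)),onz(KS,MS,A(483,475),0),"sleeve",onz(KT,MT,B(70,272),.064),onz(KS,MS,A(74,270),.064))
for P in([.17,-.16,.71],[0,0,0],[.212,.534,.228]):print(P,proj(KT,MT,np.array(P)),proj(KS,MS,np.array(P)))
E
```

```text
red [ 0.5147 -0.4387  0.142 ] [ 0.5153 -0.4398  0.142 ]
blue [ 0.4461 -0.4399  0.142 ] [ 0.4464 -0.4413  0.142 ]
white [ 0.5155 -0.4137  0.142 ] 
c [ 0.4801 -0.4272  0.142 ] 
s1 [ 0.5203 -0.3929  0.142 ] [ 0.5192 -0.3941  0.142 ]
s2 [ 0.5221 -0.4591  0.142 ] [ 0.522  -0.4599  0.142 ]
s3 [ 0.4399 -0.4603  0.142 ] [ 0.4409 -0.4611  0.142 ]
knob (array([ 0.44028263, -0.40179254,  0.22027224]), np.float64(0.001390927311348163))
ring [ 0.4461313  -0.57018846  0.014     ] bottle (array([ 0.49353444, -0.57390576,  0.15156324]), np.float64(0.003426775509444756)) [ 0.49345206 -0.57833994  0.        ] sleeve [ 0.4740854  -0.31690377  0.064     ] [ 0.47249923 -0.31819453  0.064     ]
[0.17, -0.16, 0.71] [-149.93690221  561.51665752] [ -18.41649183 -154.97061046]
[0, 0, 0] [102.13114838 432.7264412 ] [-61.47712246 346.28470422]
[0.212, 0.534, 0.228] [-231.31068566  363.52967548] [-129.48783305  130.66912848]
```

```bash
cat > log.py <<'E'
from workcell import telemetry
import json
s=telemetry.get_state()
r={k:(v.tolist() if hasattr(v,'tolist') else v) for k,v in s.items()}
open('log.jsonl','a').write(json.dumps(r)+'\n')
print(round(s['t'],2),s['q'].round(1),s['eef_pos'].round(3),s['force'].round(1))
E
python3 log.py
python3 -m crank '[0,-20,-30,0,0,0,1, 0,-20,-30,0,0,0,1, 0,-20,-30,0,0,0,1, 0,0,0,0,0,0,1]'; python3 log.py
python3 -m crank '[0,-20,-30,0,0,0,1, 0,-20,-30,0,0,0,1, 0,-20,-30,0,0,0,1, 0,-20,-30,0,0,0,1,0,0,0,0,0,0,1]'; python3 log.py
python3 -m crank '[0,0,0,-7,0,0,1, 0,0,0,-7,0,0,1,0,0,0,-7,0,0,1,0,0,0,-7,0,0,1,0,0,0,0,0,0,1]'; python3 log.py
```

```text
0.1 [67.2 18.3 89.7  0.  72.  -1.1] [0.212 0.534 0.227] [-0.2 -0.1 -0.7]
t: 0.43
eef_pos: [0.1897, 0.4781, 0.3242]
orientation: [[-0.929, 0.369, 0.004], [0.369, 0.929, 0.008], [-0.0, 0.009, -1.0]]
force: [-0.3, 0.4, -0.0]
width: 0.74
gripper_force: 0.0
0.43 [67.1  9.8 87.4  0.  82.2 -1.3] [0.19  0.478 0.324] [-0.3  0.4 -0. ]
t: 0.85
eef_pos: [0.16, 0.4032, 0.4443]
orientation: [[-0.929, 0.369, 0.004], [0.369, 0.929, 0.01], [-0.0, 0.011, -1.0]]
force: [0.9, 0.4, 1.0]
width: 0.374
gripper_force: 0.0
0.85 [66.8  1.3 80.6  0.  97.5 -1.5] [0.16  0.403 0.444] [0.9 0.4 1. ]
t: 1.27
eef_pos: [0.1585, 0.3997, 0.4344]
orientation: [[-0.929, 0.326, 0.172], [0.369, 0.822, 0.434], [0.0, 0.467, -0.885]]
force: [-0.3, -1.0, -0.9]
width: 0.022
gripper_force: 0.0
1.27 [ 66.  -13.5  99.6   1.2  66.1  -2.5] [0.158 0.4   0.434] [-0.3 -1.  -0.9]
```

```bash
cat > kin.py <<'E'
import numpy as np,json
from scipy.spatial.transform import Rotation as R
from scipy.optimize import least_squares
def fk(q,P):
    a1,h,L2,e,L3,Lt,off=P
    q=np.radians(q)
    R1=R.from_euler('z',q[0]); Ru=R1*R.from_euler('y',q[1]); Rf=R1*R.from_euler('y',q[1]+q[2])
    sh=R1.apply([a1,0,h]); el=sh+Ru.apply([0,0,L2]); wr=el+Rf.apply([e,off,L3])
    Rt=Rf*R.from_euler('z',q[3])*R.from_euler('y',q[4])*R.from_euler('z',q[5])
    return sh,el,wr,wr+Rt.apply([0,0,Lt]),Rt
def fit():
    L=[json.loads(l) for l in open('log.jsonl')]
    f=lambda P:np.concatenate([fk(l['q'],P)[3]-l['eef_pos'] for l in L]+[(np.array(P)-[.0,.35,.4,0,.4,.25,.011])*1e-4])
    s=least_squares(f,[.0,.35,.4,0,.4,.25,.011]); return s.x,np.abs(s.fun).max()
E
python3 - <<'E'
from kin import *
P,e=fit(); print(P.round(4),e)
L=[json.loads(l) for l in open('log.jsonl')]
for l in L:
    s=fk(l['q'],P); print([x.round(3) for x in s[:4]]); 
print(s[4].as_matrix().round(3), np.round(l['orientation'],3))
E
```

```text
[0.     0.1403 0.5918 0.0252 0.417  0.3217 0.0115] 2.0970026942067932e-05
[array([0.  , 0.  , 0.14]), array([0.072, 0.172, 0.702]), array([0.212, 0.535, 0.549]), array([0.212, 0.534, 0.227])]
[array([0.  , 0.  , 0.14]), array([0.039, 0.093, 0.723]), array([0.189, 0.475, 0.646]), array([0.19 , 0.478, 0.324])]
[array([0.  , 0.  , 0.14]), array([0.005, 0.013, 0.732]), array([0.159, 0.4  , 0.766]), array([0.16 , 0.403, 0.444])]
[array([0.  , 0.  , 0.14]), array([-0.056, -0.126,  0.716]), array([0.103, 0.26 , 0.719]), array([0.158, 0.4  , 0.434])]
[[-0.326 -0.929  0.172]
 [-0.822  0.369  0.434]
 [-0.467  0.    -0.885]] [[-0.929  0.326  0.172]
 [ 0.369  0.822  0.434]
 [ 0.     0.467 -0.885]]
```

```bash
cat >> kin.py <<'E'
LIM=np.radians([[-177.97,177.97],[-48.28,115.42],[12.27,149.76],[-77.06,257.06],[2.81,150.46],[-146.56,146.56]])
P0=fit()[0]; RT=R.from_euler('z',90,degrees=True)
def ik(p,Rm,q0):
    def f(q):
        s=fk(np.degrees(q),P0); return np.r_[(s[3]-p),.3*((s[4]*RT).inv()*Rm).as_rotvec()]
    s=least_squares(f,np.clip(np.radians(q0),LIM[:,0]+.01,LIM[:,1]-.01),bounds=LIM.T); return np.degrees(s.x),np.abs(s.fun).max()
def ori(lx,ly,yaw=0):
    "z_tool leaning tips by lx toward +x, ly toward +y; tool y ~ -world y"
    z=np.array([np.tan(lx),np.tan(ly),-1]); z/=np.linalg.norm(z)
    x=np.array([np.cos(yaw),np.sin(yaw),0]); x-=z*(x@z); x/=np.linalg.norm(x)
    return R.from_matrix(np.c_[x,np.cross(z,x),z])
def clear(q):
    s=fk(q,P0); pts=[]
    for a,b in((s[0],s[1]),(s[1],s[2]),(s[2],s[3])): pts+=[a+(b-a)*t for t in np.linspace(0,1,25)]
    lo,hi=np.array([.17,-.16,0]),np.array([.5,.23,.71])
    d=[np.linalg.norm(np.maximum(0,np.maximum(lo-x,x-hi))) for x in pts]
    return round(min(d[:25]),3),round(min(d[25:50]),3),round(min(d[50:]),3)
E
python3 - <<'E'
from kin import *
for lx,ly in((.6,.2),(.6,0),(.5,.3),(.7,.3)):
  Rm=ori(lx,ly)
  for n,tip in(("behind2nd",(.415,-.40,.215)),("left",(.48,-.365,.215)),("home3",(.505,-.455,.215)),("hi",(.40,-.40,.33))):
    q,e=ik(np.array(tip)-.014*Rm.as_matrix()[:,2],Rm,[-58,5,110,0,40,0]); print(lx,ly,n,q.round(0),round(e,4),clear(q),fk(q,P0)[2].round(2))
E
python3 -m crank '[0,-35,-25,7,0,0,1, 0,-35,-25,7,0,0,1, 0,-35,-15,7,0,0,1, 0,-35,-10,7,0,0,1, 0,0,0,0,0,0,1]'; python3 log.py
```

```text
0.6 0.2 behind2nd [-65.  15. 104.  41.  62.   9.] 0.0 (np.float64(0.103), np.float64(0.083), np.float64(0.242)) [ 0.23 -0.46  0.49]
0.6 0.2 left [-56.  16. 103.  41.  57.  15.] 0.0 (np.float64(0.082), np.float64(0.051), np.float64(0.207)) [ 0.29 -0.42  0.49]
0.6 0.2 home3 [-59.  23.  91.  40.  62.  16.] 0.0 (np.float64(0.064), np.float64(0.064), np.float64(0.297)) [ 0.32 -0.51  0.49]
0.6 0.2 hi [-66.  10.  93.  37.  75.  18.] 0.0 (np.float64(0.129), np.float64(0.088), np.float64(0.242)) [ 0.21 -0.46  0.6 ]
0.6 0 behind2nd [-62.  11. 109.  41.  50.   4.] 0.0 (np.float64(0.119), np.float64(0.071), np.float64(0.24)) [ 0.23 -0.4   0.49]
0.6 0 left [-53.  11. 108.  39.  45.  12.] 0.0 (np.float64(0.1), np.float64(0.035), np.float64(0.205)) [ 0.29 -0.37  0.49]
0.6 0 home3 [-56.  19.  98.  38.  50.  12.] 0.0 (np.float64(0.064), np.float64(0.053), np.float64(0.295)) [ 0.32 -0.46  0.49]
0.6 0 hi [-64.   5.  99.  34.  64.  14.] 0.0 (np.float64(0.148), np.float64(0.077), np.float64(0.24)) [ 0.21 -0.4   0.61]
0.5 0.3 behind2nd [-63.  18.  97.  34.  70.  17.] 0.0 (np.float64(0.086), np.float64(0.0
[... 496 characters left out ...]
 np.float64(0.097), np.float64(0.243)) [ 0.2  -0.48  0.46]
0.7 0.3 left [-60.  17. 104.  49.  61.  10.] 0.0 (np.float64(0.082), np.float64(0.066), np.float64(0.208)) [ 0.27 -0.44  0.46]
0.7 0.3 home3 [-62.  25.  92.  47.  65.  13.] 0.0 (np.float64(0.076), np.float64(0.08), np.float64(0.298)) [ 0.29 -0.53  0.46]
0.7 0.3 hi [-70.  12.  94.  43.  78.  15.] 0.0 (np.float64(0.129), np.float64(0.101), np.float64(0.243)) [ 0.19 -0.48  0.58]
t: 1.68
eef_pos: [0.1031, 0.2597, 0.4676]
orientation: [[-0.929, 0.369, -0.002], [0.369, 0.929, -0.005], [-0.0, -0.005, -1.0]]
force: [0.2, 1.0, -0.1]
width: 0.003
gripper_force: 0.0
1.68 [ 66.  -12.8  89.4  -0.  103.7  -2.3] [0.103 0.26  0.468] [ 0.2  1.  -0.1]
```

```bash

python3 -m crank '[0,-30,0,0,0,0,1, 0,-30,0,0,0,0,1, 0,-30,0,0,0,0,1, 0,-30,0,0,0,0,1,0,0,0,0,0,0,1]'; python3 log.py
python3 -m crank '[0,-25,0,0,0,0,1, 0,-25,0,0,0,0,1, 0,-25,0,0,0,0,1, 0,-20,0,0,0,0,1,0,0,0,0,0,0,1]'; python3 log.py
```

```text
t: 2.1
eef_pos: [0.0579, 0.1461, 0.4669]
orientation: [[-0.929, 0.369, 0.001], [0.369, 0.929, 0.001], [-0.0, 0.002, -1.0]]
force: [0.1, 0.9, 0.3]
width: 0.003
gripper_force: 0.0
2.1 [ 64.2 -24.6  95.9  -0.  108.7  -4.1] [0.058 0.146 0.467] [0.1 0.9 0.3]
t: 2.52
eef_pos: [0.0235, 0.0591, 0.4667]
orientation: [[-0.929, 0.37, 0.001], [0.37, 0.929, 0.002], [-0.001, 0.002, -1.0]]
force: [-0.0, -0.1, -0.2]
width: 0.006
gripper_force: 0.0
2.52 [ 58.  -33.5  98.3  -0.  115.  -10.3] [0.023 0.059 0.467] [-0.  -0.1 -0.2]
```

```bash

python3 -m crank '[-7.8,-0.5,0,0,0,7,1,-7.8,-0.5,0,0,0,7,1,-7.8,-0.5,0,0,0,7,1,-7.8,-0.5,0,0,0,7,1,-7.8,-0.5,0,0,0,7,1,-7.8,-0.5,0,0,0,7,1,-7.8,-0.5,0,0,0,7,1,0,0,0,0,0,0,1]'; python3 log.py
python3 -m crank '[-7.8,-0.5,0,0,0,7,1,-7.8,-0.5,0,0,0,7,1,-7.8,-0.5,0,0,0,7,1,-7.8,-0.5,0,0,0,7,1,-7.8,-0.5,0,0,0,7,1,-7.8,-0.5,0,0,0,7,1,-7.8,-0.5,0,0,0,7,1,0,0,0,0,0,0,1]'; python3 log.py
```

```text
t: 3.18
eef_pos: [0.0628, 0.0212, 0.4659]
orientation: [[-0.318, 0.948, -0.001], [0.948, 0.318, -0.001], [-0.0, -0.001, -1.0]]
force: [-0.6, 0.3, 0.2]
width: 0.006
gripper_force: 0.0
3.18 [  8.8 -33.1  98.4  -0.  114.8  -9.8] [0.063 0.021 0.466] [-0.6  0.3  0.2]
t: 3.85
eef_pos: [0.0563, -0.0324, 0.4658]
orientation: [[0.502, 0.865, -0.001], [0.865, -0.502, 0.0], [-0.0, -0.001, -1.0]]
force: [-0.7, 0.5, 0.1]
width: 0.005
gripper_force: 0.0
3.85 [-40.  -33.3  98.4  -0.  114.9  -9.9] [ 0.056 -0.032  0.466] [-0.7  0.5  0.1]
```

```bash

python3 -m crank '[-7.8,-0.5,0,0,0,7,1,-7.8,-0.5,0,0,0,7,1,-7.8,-0.5,0,0,0,7,1,-7.8,-0.5,0,0,0,7,1,-7.8,-0.5,0,0,0,7,1,-7.8,-0.5,0,0,0,7,1,0,0,0,0,0,0,1]'; python3 log.py
python3 -m crank '[0,25,0,0,0,0,1, 0,30,0,0,0,0,1, 0,35,0,0,0,0,1, 0,35,0,0,0,0,1,0,0,0,0,0,0,1]'; python3 log.py
python3 -m crank '[0,30,0,0,0,0,1, 0,30,0,0,0,0,1, 0,35,0,0,0,0,1, 0,35,0,0,0,0,1,0,0,0,0,0,0,1]'; python3 log.py
cat > delta.py <<'E'
import sys; from kin import *
from workcell import telemetry
C=np.array([.4808,-.427]); YAW=.02
def show(tip,lx=.7,ly=.2):
    s=telemetry.get_state(); R0=R.from_matrix(s['orientation']); Rm=ori(lx,ly,YAW)
    p=np.array(tip)-.014*Rm.as_matrix()[:,2]
    print('turn deg',(R0.inv()*Rm).as_rotvec(degrees=True).round(2),'shift(cur axes)',(R0.inv().apply(p-s['eef_pos'])*1000).round(1),'shift(final axes)',(Rm.inv().apply(p-s['eef_pos'])*1000).round(1))
    q,e=ik(p,Rm,s['q']); print('ik',q.round(0),round(e,4),clear(q),'tip now',(s['eef_pos']+.014*s['orientation'][:,2]).round(4))
def g(x,y,z):
    c,n=np.cos(YAW),np.sin(YAW); return [C[0]+c*x/1e3-n*y/1e3,C[1]+n*x/1e3+c*y/1e3,z/1e3]
if __name__=='__main__': show(g(*map(float,sys.argv[1:4])))
E
python3 delta.py -90 26 330
```

```text
t: 4.43
eef_pos: [0.0199, -0.061, 0.4657]
orientation: [[0.951, 0.31, -0.0], [0.31, -0.951, 0.001], [0.0, -0.001, -1.0]]
force: [-0.1, 0.3, 0.5]
width: 0.005
gripper_force: 0.0
4.43 [-82.2 -33.4  98.4  -0.  115.  -10.3] [ 0.02  -0.061  0.466] [-0.1  0.3  0.5]
t: 4.85
eef_pos: [0.0636, -0.1829, 0.4641]
orientation: [[0.945, 0.327, -0.0], [0.327, -0.945, 0.004], [0.001, -0.004, -1.0]]
force: [0.1, 0.5, -0.1]
width: 0.005
gripper_force: 0.0
4.85 [-7.430e+01 -2.110e+01  9.470e+01  1.000e-01  1.066e+02 -3.400e+00] [ 0.064 -0.183  0.464] [ 0.1  0.5 -0.1]
t: 5.27
eef_pos: [0.1057, -0.3059, 0.4633]
orientation: [[0.945, 0.326, -0.0], [0.326, -0.945, 0.004], [0.001, -0.004, -1.0]]
force: [-0.7, 0.6, -0.0]
width: -0.001
gripper_force: 0.0
5.27 [-73.   -8.6  87.    0.  101.9  -2. ] [ 0.106 -0.306  0.463] [-0.7  0.6 -0. ]
turn deg [ 3.64 40.95 20.67] shift(cur axes) [228.3 183.9 122.2] shift(final axes) [145.4 125.2 253.1]
ik [-70.   9.  97.  43.  74.  10.] 0.0 (np.float64(0.139), np.float64(0.102), np.float64(0.245)) tip now [ 0.1057 -0.3059  0.4493]
```

```bash

python3 -m crank '[16,24,5,0.52,5.85,2.95,1,16,24,5,0.52,5.85,2.95,1,16,24,5,0.52,5.85,2.95,1,16,24,5,0.52,5.85,2.95,1,16,20,5,0.52,5.85,2.95,1,16,10,5,0.52,5.85,2.95,1,16,10,5,0.52,5.85,2.95,1,0,0,0,0,0,0,1]'; python3 log.py
python3 delta.py -90 26 330
```

```text
t: 5.93
eef_pos: [0.2439, -0.4146, 0.4564]
orientation: [[0.769, 0.015, 0.639], [-0.107, -0.982, 0.153], [0.63, -0.186, -0.754]]
force: [0.1, 0.1, -0.6]
width: 0.003
gripper_force: 0.0
5.93 [-86.7   4.7  86.1  40.6  96.    8.3] [ 0.244 -0.415  0.456] [ 0.1  0.1 -0.6]
turn deg [ 0.   -0.16 -0.31] shift(cur axes) [ 31.7  14.2 176.6] shift(final axes) [ 32.2  14.4 176.5]
ik [-70.   9.  97.  43.  74.  10.] 0.0 (np.float64(0.139), np.float64(0.102), np.float64(0.245)) tip now [ 0.2529 -0.4125  0.4458]
```

```bash

python3 -m crank '[6,3,35,0,0,0,1,6,3,35,0,0,0,1,6,3,35,0,0,0,1,6,3,35,0,0,0,1,6,3,35,0,0,0,1,0,0,0,0,0,0,1]'; python3 log.py
python3 delta.py -92 26 215
```

```text
t: 6.43
eef_pos: [0.3799, -0.4025, 0.3386]
orientation: [[0.774, 0.021, 0.633], [-0.101, -0.983, 0.157], [0.625, -0.185, -0.758]]
force: [-0.3, 0.6, -0.8]
width: -0.0
gripper_force: 0.0
6.43 [-70.1   9.   97.4  42.5  73.7  10. ] [ 0.38  -0.402  0.339] [-0.3  0.6 -0.8]
turn deg [-0.17  0.27 -0.01] shift(cur axes) [-70.8  23.4  85. ] shift(final axes) [-71.2  23.1  84.7]
ik [-70.  14. 108.  47.  62.  -2.] 0.0 (np.float64(0.12), np.float64(0.104), np.float64(0.245)) tip now [ 0.3888 -0.4003  0.328 ]
```

```bash

python3 -m crank '[-17.8,5.8,21.2,0,0,0,1,-17.8,5.8,21.2,0,0,0,1,-17.8,5.8,21.2,0,0,0,1,-17.8,5.8,21.2,0,0,0,1,0,0,0,0,0,0,1]'; python3 log.py
python3 delta.py -75 26 213
python3 - <<'E'
from workcell import grab_frame
import cv2
for n,s in(("scene",(150,320,210,400)),("top",(170,260,200,340))):
    i=grab_frame(n)["img"][s[0]:s[1],s[2]:s[3],::-1]; cv2.imwrite(f"pics/{n}1.png",cv2.resize(i,(760,int(760*i.shape[0]/i.shape[1])),interpolation=cv2.INTER_CUBIC)[:590])
E
```

```text
t: 6.85
eef_pos: [0.3756, -0.4067, 0.2256]
orientation: [[0.774, 0.016, 0.633], [-0.105, -0.982, 0.154], [0.625, -0.186, -0.759]]
force: [-0.4, 0.5, 0.7]
width: 0.002
gripper_force: 0.0
6.85 [-70.7  14.5 107.7  46.9  62.7  -2.1] [ 0.376 -0.407  0.226] [-0.4  0.5  0.7]
turn deg [-0.03  0.26 -0.26] shift(cur axes) [14.6 -1.3 14.9] shift(final axes) [14.5 -1.2 15. ]
ik [-68.  15. 107.  48.  61.  -1.] 0.0 (np.float64(0.113), np.float64(0.097), np.float64(0.245)) tip now [ 0.3845 -0.4045  0.2149]
```

View pics/top1.png

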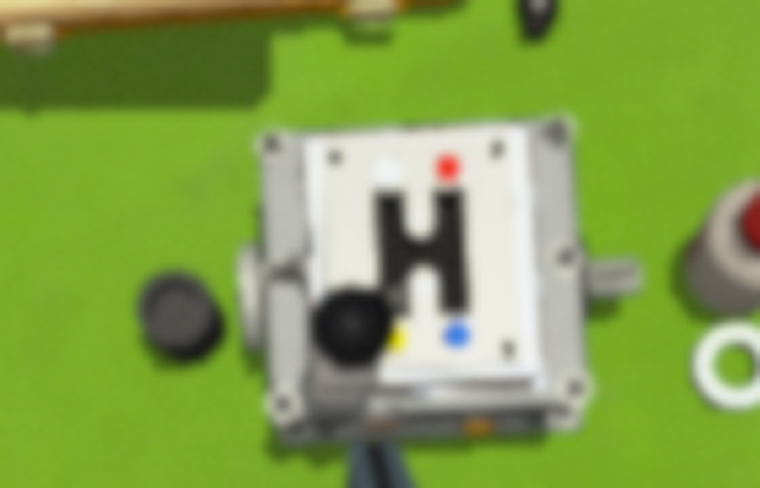

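View pics/scene1.png

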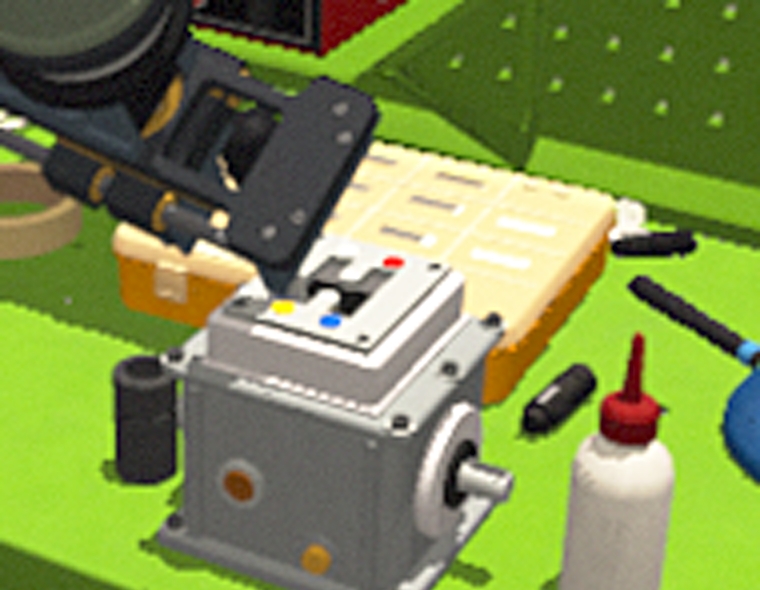

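The top view shows the shut fingers just behind the knob (crop about (378,460)), slightly to its right. The lever is still in second.

```bash
python3 - <<'E'
from h import *
print(proj(KT,MT,np.array([.3845,-.4045,.2149])),proj(KT,MT,np.array([.3845,-.4045,.2149])+[.012,-.0015,.01]),proj(KT,MT,np.array([.439,-.402,.225])), proj(KT,MT,np.array([.3756,-.4067,.2256])), [(200+u/5.43,170+v/5.43) for u,v in((378,440),(378,470),(352,325))])
E
```

```text
[266.93291922 257.71059938] [267.38614066 251.12803717] [264.81949468 229.51559292] [267.9987121  261.89889112] [(269.6132596685083, 251.03130755064456), (269.6132596685083, 256.5561694290976), (264.82504604051564, 229.85267034990792)]
```

```bash
cat > st.py <<'E'
from workcell import telemetry
import numpy as np
s=telemetry.get_state(); t=s['eef_pos']+.014*s['orientation'][:,2]; d=t[:2]-[.4808,-.427]; c,n=np.cos(.02),np.sin(.02)
print('t',round(s['t'],2),'tip in box',np.round([(c*d[0]+n*d[1])*1e3,(-n*d[0]+c*d[1])*1e3,t[2]*1e3],1),'F',s['force'].round(1),'q4',s['q'].round(0))
E
python3 -m crank '[7.7,-4,6.3,0,0,0,1,7.7,0,6.3,0,0,0,1,0,0,0,0,0,0,1]' >/dev/null; python3 st.py
python3 -m crank '[2.3,0,1.9,0,0,0,1,2.3,0,1.9,0,0,0,1,2.3,0,1.9,0,0,0,1,0,0,0,0,0,0,1]'>/dev/null; python3 st.py
python3 -m crank '[2.3,0,1.9,0,0,0,1,2.3,0,1.9,0,0,0,1,0,0,0,0,0,0,1]'>/dev/null; python3 st.py
```

```text
t 7.2 tip in box [-74.4  23.1 222.6] F [ 0.9 -0.3  1.2] q4 [-68.  14. 107.  48.  61.  -0.]
t 7.53 tip in box [-67.7  23.  220.6] F [-3.  -0.1  2. ] q4 [-68.  15. 106.  48.  61.   0.]
t 7.78 tip in box [-61.5  22.8 220.5] F [-2.2 -0.2  2.1] q4 [-67.  15. 106.  48.  61.   1.]
```

```bash

for i in 1 2; do python3 -m crank '[2.3,0,1.9,0,0,0,1,2.3,0,1.9,0,0,0,1,0,0,0,0,0,0,1]'>/dev/null; python3 st.py; done
python3 -m crank '[2.3,0,1.9,0,0,0,1,0,0,0,0,0,0,1,0,0,0,0,0,0,1]'>/dev/null; python3 st.py
```

```text
t 8.03 tip in box [-55.3  22.8 220.3] F [-2.2 -0.5  1.8] q4 [-66.  15. 106.  48.  60.   1.]
t 8.28 tip in box [-49.3  23.1 220.2] F [-0.5 -0.2  0.3] q4 [-66.  15. 106.  48.  60.   2.]
t 8.53 tip in box [-46.7  23.1 220.2] F [-0.3  0.2 -0.5] q4 [-65.  16. 105.  48.  60.   2.]
```

```bash

python3 -m crank '[-11,0,-9,0,0,0,1,-11,0,-9,0,0,0,1,0,0,0,0,0,0,1]'>/dev/null; python3 st.py
cat > knob.py <<'E'
from workcell import grab_frame
from h import *
import cv2,sys
from delta import g
f=grab_frame("top")["img"]; cv2.imwrite("pics/k_%s.png"%sys.argv[1],cv2.resize(f[170:260,200:340,::-1],(756,486),interpolation=cv2.INTER_CUBIC))
m=(f.max(2)<50).astype(np.uint8)
for n,(x,y,z) in dict(second=(-41,26,225),neuL=(0,26,230),neuR=(0,-26,230),third=(41,-26,225)).items():
    u,v=proj(KT,MT,np.array(g(x,y,z))); yy,xx=np.mgrid[:420,:560]; c=(xx-u)**2+(yy-v)**2<6.0**2
    print(n,(round(u,1),round(v,1)),'dark fraction',round(m[c].mean(),2))
E
python3 knob.py 1; python3 delta.py -95 26 300
```

```text
t 8.78 tip in box [-76.7  23.4 219.7] F [-0.2 -0.4  0.4] q4 [-69.  15. 107.  47.  61.  -0.]
second (np.float64(264.7), np.float64(229.4)) dark fraction 0.0
neuL (np.float64(263.7), np.float64(208.4)) dark fraction 0.95
neuR (np.float64(290.2), np.float64(207.1)) dark fraction 0.0
third (np.float64(289.0), np.float64(187.4)) dark fraction 0.0
turn deg [ 0.6  -0.15 -0.42] shift(cur axes) [ 35.3 -16.8 -72.4] shift(final axes) [ 35.2 -17.3 -72.3]
ik [-71.  10. 100.  44.  71.   7.] 0.0 (np.float64(0.136), np.float64(0.104), np.float64(0.245)) tip now [ 0.4046 -0.4054  0.2201]
```

View pics/k_1.png

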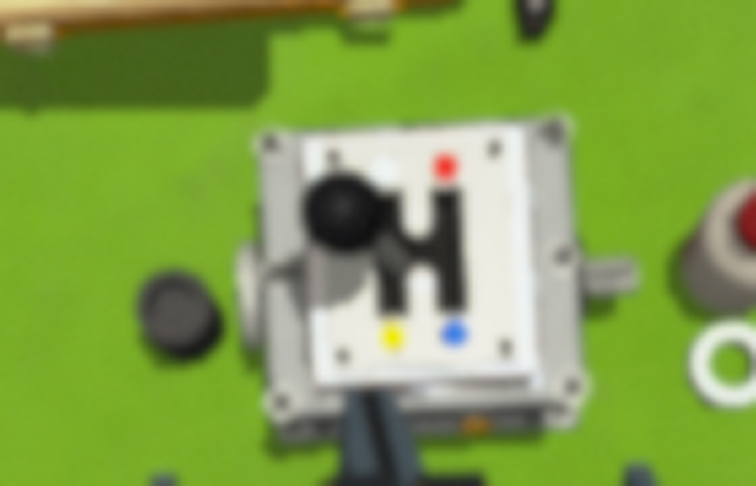

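The lever now stands in neutral on the left: knob at crop (343,212), gate clear below it. Next I go round to its left side.

```bash

python3 -m crank '[-2.5,-23.6,3.7,0,0,0,1,-2.5,-23.6,3.7,0,0,0,1,0,0,0,0,0,0,1]'>/dev/null; python3 st.py; python3 delta.py 8 72 213
```

```text
t 9.08 tip in box [-74.   75.6 219.5] F [-0.2  1.3  0.2] q4 [-66.  11. 112.  49.  59.   0.]
turn deg [ 0.28 -0.07 -0.34] shift(cur axes) [59.3  4.2 56.9] shift(final axes) [59.4  4.8 56.8]
ik [-57.  15. 108.  50.  54.   6.] 0.0 (np.float64(0.088), np.float64(0.055), np.float64(0.197)) tip now [ 0.4053 -0.3529  0.2195]
```

```bash

python3 -m crank '[20,3.5,18.7,0,0,0,1,20,3.5,18.7,0,0,0,1,0,0,0,0,0,0,1]'>/dev/null; python3 st.py
python3 -m crank '[10,2,9.3,0,0,0,1,10,1.7,9.3,0,0,0,1,0,0,0,0,0,0,1]'>/dev/null; python3 st.py; python3 delta.py 8 59 213
```

```text
t 9.33 tip in box [-15.7  63.5 216. ] F [-0.4  0.3  0.3] q4 [-60.  14. 109.  50.  55.   4.]
t 9.58 tip in box [ 10.   60.2 213.3] F [-0.   0.1 -0.5] q4 [-58.  16. 107.  50.  54.   6.]
turn deg [ 0.55 -0.18 -0.3 ] shift(cur axes) [-1.5  1.3 -1.2] shift(final axes) [-1.5  1.3 -1.2]
ik [-58.  16. 106.  50.  55.   6.] 0.0 (np.float64(0.085), np.float64(0.058), np.float64(0.21)) tip now [ 0.4896 -0.3667  0.2133]
```

```bash

for i in 1 2 3 4 5; do python3 -m crank '[0.36,2.95,-0.42,0,0,0,1,0.36,2.95,-0.42,0,0,0,1,0.36,2.95,-0.42,0,0,0,1,0,0,0,0,0,0,1]'>/dev/null; python3 st.py; done
```

```text
t 9.92 tip in box [  7.6  50.9 213.7] F [ 0.6  0.9 -0.2] q4 [-59.  16. 106.  49.  55.   6.]
t 10.25 tip in box [  7.7  41.7 213.5] F [-0.6  0.3  1.1] q4 [-59.  17. 105.  49.  55.   6.]
t 10.58 tip in box [  7.7  32.8 213.4] F [-0.2  0.6  1. ] q4 [-60.  17. 104.  49.  56.   6.]
t 10.92 tip in box [  7.7  23.8 213.5] F [-0.1  0.5  0.2] q4 [-60.  18. 103.  49.  56.   6.]
t 11.25 tip in box [  7.6  14.8 213.5] F [0.6 0.1 0.6] q4 [-60.  19. 102.  48.  57.   6.]
```

```bash
python3 knob.py 2
```

```text
second (np.float64(264.7), np.float64(229.4)) dark fraction 0.0
neuL (np.float64(263.7), np.float64(208.4)) dark fraction 0.07
neuR (np.float64(290.2), np.float64(207.1)) dark fraction 0.43
third (np.float64(289.0), np.float64(187.4)) dark fraction 0.0
```

View pics/k_2.png

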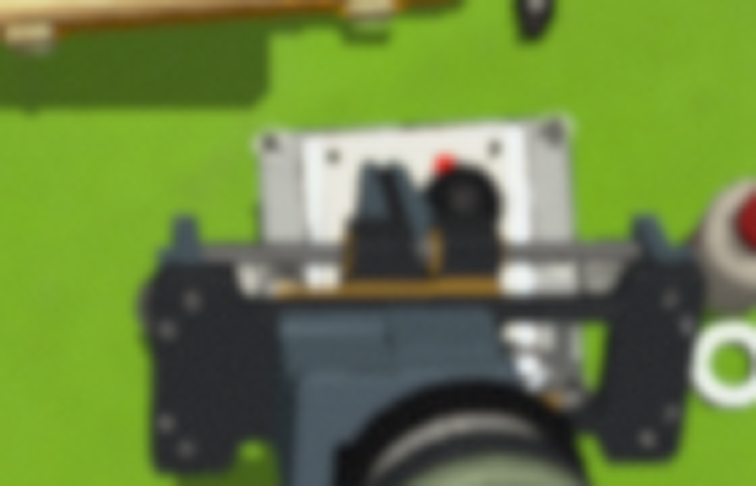

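The picture shows the fingers left of the knob, which has moved across to crop (465,197), about 9 mm short of the right stop.

```bash

for i in 1 2 3 4 5; do python3 -m crank '[0.24,1.97,-0.28,0,0,0,1,0,0,0,0,0,0,1]'>/dev/null; python3 st.py; done
```

```text
t 11.47 tip in box [  7.5  13.5 213.3] F [-0.4  1.1 -0.3] q4 [-61.  19. 102.  48.  57.   6.]
t 11.63 tip in box [  7.5  11.5 213.4] F [-0.2  1.1 -0.7] q4 [-61.  19. 102.  48.  57.   6.]
t 11.8 tip in box [  7.5   9.4 213.5] F [-0.3  0.9 -0.5] q4 [-61.  19. 101.  48.  57.   6.]
t 11.97 tip in box [  7.5   7.3 213.6] F [-0.5  1.7 -0.2] q4 [-61.  19. 101.  48.  57.   6.]
t 12.13 tip in box [  7.5   5.2 213.7] F [ 0.2  0.7 -0.4] q4 [-61.  19. 101.  48.  57.   6.]
```

```bash

for i in 1 2 3 4; do python3 -m crank '[0.12,0.98,-0.14,0,0,0,1,0,0,0,0,0,0,1]'>/dev/null; python3 st.py; done; python3 knob.py 3; python3 - <<'E'
import cv2,numpy as np
i=cv2.imread('pics/k_3.png')[150:235,420:530].max(2); m=(i<50); y,x=np.nonzero(m); print(x.min()+420,x.max()+420,x.mean()+420)
E
```

```text
t 12.3 tip in box [  7.5   4.4 213.6] F [-0.5  0.3 -0.6] q4 [-61.  19. 101.  48.  57.   6.]
t 12.47 tip in box [  7.5   3.5 213.6] F [ 0.2  0.5 -0.3] q4 [-61.  19. 101.  48.  57.   6.]
t 12.63 tip in box [  7.5   2.5 213.6] F [-0.3  0.9 -0.7] q4 [-61.  20. 101.  48.  58.   6.]
t 12.8 tip in box [  7.5   1.5 213.7] F [-0.7  1.   0.1] q4 [-61.  20. 100.  48.  58.   6.]
second (np.float64(264.7), np.float64(229.4)) dark fraction 0.0
neuL (np.float64(263.7), np.float64(208.4)) dark fraction 0.0
neuR (np.float64(290.2), np.float64(207.1)) dark fraction 0.74
third (np.float64(289.0), np.float64(187.4)) dark fraction 0.0
420 529 485.2657170923379
```

```bash
cat > edge.py <<'E'
import cv2,sys
for k in sys.argv[1:]:
    i=cv2.imread(f'pics/k_{k}.png').max(2)
    for r in (180,190,200):
        x=470
        while i[r,x]<90: x+=1
        print(k,r,x)
E
python3 edge.py 2 3
for i in 1 2 3; do python3 -m crank '[0.12,0.98,-0.14,0,0,0,1,0,0,0,0,0,0,1]'>/dev/null; python3 st.py; done; python3 knob.py 4|grep neuR; python3 edge.py 4
```

```text
2 180 489
2 190 495
2 200 499
3 180 529
3 190 533
3 200 536
t 13.02 tip in box [  7.4   0.9 213.6] F [0.1 1.5 0.1] q4 [-61.  20. 100.  48.  58.   6.]
t 13.18 tip in box [  7.4   0.4 213.6] F [-0.2  3.  -0.2] q4 [-61.  20. 100.  48.  58.   6.]
t 13.35 tip in box [  7.4  -0.  213.5] F [0.1 6.  0.4] q4 [-61.  20. 100.  48.  58.   6.]
neuR (np.float64(290.2), np.float64(207.1)) dark fraction 0.65
4 180 470
4 190 537
4 200 540
```

```bash

python3 -m crank '[-1.2,-9.8,1.4,0,0,0,1,0,0,0,0,0,0,1]'>/dev/null; python3 st.py
python3 -m crank '[-22,0,-18,0,0,0,1,-22,0,-18,0,0,0,1,-22,0,-18,0,0,0,1,0,0,0,0,0,0,1]'>/dev/null; python3 st.py; python3 delta.py -76 -25 218
```

```text
t 13.57 tip in box [  7.5   9.2 213.8] F [0.5 0.7 0.3] q4 [-61.  19. 101.  48.  57.   6.]
t 13.9 tip in box [-81.    8.8 212.7] F [-0.3 -0.  -1.6] q4 [-70.  16. 106.  47.  61.  -1.]
turn deg [ 0.79 -0.08 -0.46] shift(cur axes) [11.4 32.4 -5.1] shift(final axes) [11.1 32.4 -5.6]
ik [-70.  19. 101.  46.  64.  -0.] 0.0 (np.float64(0.108), np.float64(0.106), np.float64(0.296)) tip now [ 0.3997 -0.4199  0.2127]
```

```bash

python3 -m crank '[5.7,16.2,-2.5,0,0,0,1,5.7,16.2,-2.5,0,0,0,1,0,0,0,0,0,0,1]'>/dev/null; python3 st.py
python3 knob.py 5
python3 -m crank '[12,0,9.8,0,0,0,1,12,0,9.8,0,0,0,1,0,0,0,0,0,0,1]'>/dev/null; python3 st.py
```

```text
t 14.15 tip in box [-71.8 -28.4 219.2] F [ 0.  -0.8  0.8] q4 [-70.  19. 101.  47.  63.   0.]
second (np.float64(264.7), np.float64(229.4)) dark fraction 0.0
neuL (np.float64(263.7), np.float64(208.4)) dark fraction 0.0
neuR (np.float64(290.2), np.float64(207.1)) dark fraction 0.88
third (np.float64(289.0), np.float64(187.4)) dark fraction 0.0
t 14.45 tip in box [-39.7 -23.8 218.5] F [ 0.5  0.1 -0.2] q4 [-67.  20. 100.  47.  62.   3.]
```

View pics/k_5.png

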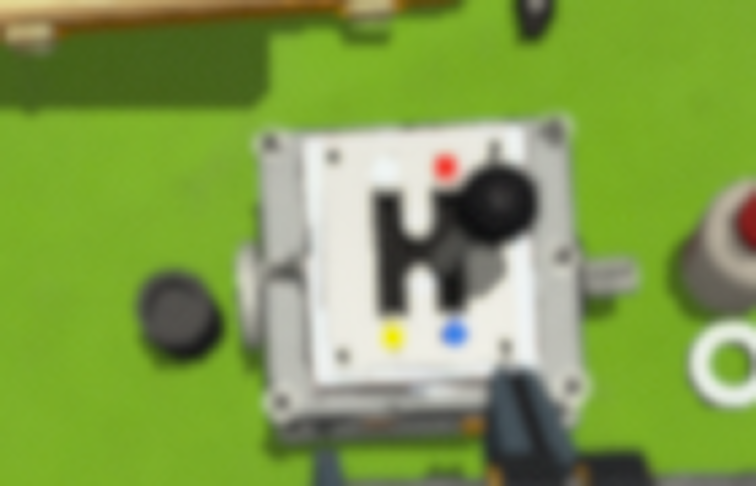

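The lever is in neutral on the right: knob at crop (496,205), with the fingers behind it at (525,390). I'll push ahead now.

```bash

python3 -m crank '[2.3,2,1.7,0,0,0,1,2.3,2,1.7,0,0,0,1,2.3,0,1.9,0,0,0,1,0,0,0,0,0,0,1]'>/dev/null; python3 st.py
for i in 1 2 3 4; do python3 -m crank '[2.3,0,1.9,0,0,0,1,2.3,0,1.9,0,0,0,1,0,0,0,0,0,0,1]'>/dev/null; python3 st.py; done
```

```text
t 14.78 tip in box [-32.8 -28.8 217.9] F [ 0.9 -0.1  0.2] q4 [-66.  20.  99.  47.  62.   3.]
t 15.03 tip in box [-26.8 -28.9 218. ] F [-1.9 -0.1 -0.5] q4 [-66.  20.  99.  47.  61.   4.]
t 15.28 tip in box [-20.8 -29.  218.1] F [-2.6 -0.6  1.1] q4 [-65.  21.  98.  47.  61.   4.]
t 15.53 tip in box [-14.4 -28.9 218.2] F [-1.3 -0.8  0.4] q4 [-65.  21.  98.  47.  61.   5.]
t 15.78 tip in box [ -8.4 -28.9 218. ] F [-0.6  0.5  0.9] q4 [-64.  21.  97.  47.  60.   5.]
```

```bash

for i in 1 2 3 4; do python3 -m crank '[2.3,0,1.9,0,0,0,1,2.3,0,1.9,0,0,0,1,0,0,0,0,0,0,1]'>/dev/null; python3 st.py; done; python3 knob.py 6
```

```text
t 16.03 tip in box [ -2.5 -28.9 217.9] F [ 0.6  0.6 -0.4] q4 [-63.  21.  97.  47.  60.   6.]
t 16.28 tip in box [  3.5 -29.1 218.1] F [-0.   0.6  0.7] q4 [-63.  21.  97.  47.  60.   6.]
t 16.53 tip in box [  9.4 -29.2 218.2] F [0.1 0.5 0.7] q4 [-62.  22.  96.  47.  60.   7.]
t 16.78 tip in box [ 14.9 -29.3 217.9] F [-1.  -0.7 -1.4] q4 [-62.  22.  96.  47.  59.   7.]
second (np.float64(264.7), np.float64(229.4)) dark fraction 1.0
neuL (np.float64(263.7), np.float64(208.4)) dark fraction 0.03
neuR (np.float64(290.2), np.float64(207.1)) dark fraction 0.27
third (np.float64(289.0), np.float64(187.4)) dark fraction 0.98
```

Home in third (the "second" dark reading is the gripper body). A small nudge to the stop, then back off and take a last look.

```bash

for i in 1 2; do python3 -m crank '[1.2,0,1,0,0,0,1,0,0,0,0,0,0,1]'>/dev/null; python3 st.py; done
python3 -m crank '[-10,0,-8,0,0,0,1,-22,0,-18,0,0,0,1,-22,0,-18,0,0,0,1,-22,0,-18,0,0,0,1,0,0,-25,0,0,0,1,0,0,-25,0,0,0,1,0,0,0,0,0,0,1,0,0,0,0,0,0,1]'>/dev/null; python3 st.py; python3 knob.py 7
```

```text
t 17.0 tip in box [ 16.  -29.3 217.8] F [-4.  -0.5 -0.3] q4 [-62.  22.  96.  47.  59.   7.]
t 17.17 tip in box [ 17.3 -29.3 217.6] F [-6.  -0.2  0.3] q4 [-62.  22.  96.  47.  59.   8.]
t 17.83 tip in box [-112.7  -35.5  256.3] F [-0.7  0.2 -0.3] q4 [-74.  16.  99.  44.  69.   1.]
second (np.float64(264.7), np.float64(229.4)) dark fraction 0.0
neuL (np.float64(263.7), np.float64(208.4)) dark fraction 0.0
neuR (np.float64(290.2), np.float64(207.1)) dark fraction 0.0
third (np.float64(289.0), np.float64(187.4)) dark fraction 0.98
```

View pics/k_7.png

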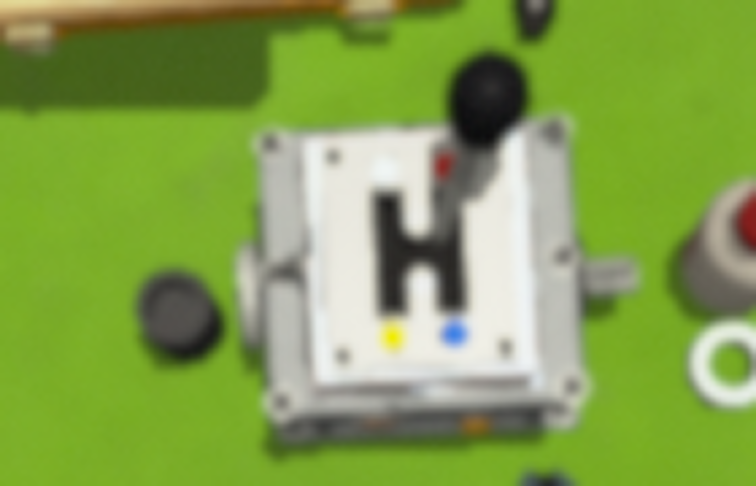

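The lever rests in the far right slot by the red spot, with the knob at crop (488,100). The sleeve, ring and bottle have not moved, and the fingers are clear.

```bash
python3 -c "
from workcell import ticket; print(ticket.sign_off())"
```

```text
the job is handed in; nothing more can be done
None
```

I moved the lever from second through neutral to home in third with shut fingers, pushing with about 6 N at most, and handed the job in at about 18 s; the last picture shows the lever in the red-spot slot and the sleeve, ring and bottle where they stood, but sign-off returned no verdict.

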